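Push the charcoal block home down the loading slide

ROBOT

A 7-joint arm with a two-finger parallel gripper is mounted at the origin on a cart in front of the work surface, level with it; the furniture and walls round the work are solid. World frame = base frame: x ahead of the robot, y to its left, z up, the work surface at z = 0. Lengths are in m, angles in degrees, forces in N, time in s.
With the tool pointing down it reaches from about 0.425 to 0.875 m from the base axis. Payload 4.7 kg.
Tool frame: the origin (TCP) lies on the centre line of the jaws, within the pads' length; the fingertips stand ahead of it and the grasp point (between the pads) lies 2 mm behind it (env.tip_reach is the x of the fingertips in the tool frame, in m); x points along the fingers, z is the direction in which the jaws open and shut, and the axes are right-handed (so a half turn about x gives the same grasp; the last joint's range is limited). The gripper opens to 87 mm and grips with 3 to 60 N. Pads are 19 mm wide; open, the fingers measure 117 mm over their backs; the gripper's body (75 mm by 190 mm) begins 51 mm behind the grasp point.
Start: joints at [65.495, 18.392, -4.016, 83.108, 1.295, 78.541, -3.26], TCP at [0.278, -0.588, 0.24] pointing down, gripper open.
Joint ranges: [-163.93, 163.93], [-17.29, 119.83], [-79.2, 71.16], [3.27, 140.29], [-89.18, 269.18], [5.43, 117.66], [-154.24, 154.24]. Speed limits (degrees/s): [147.25, 147.25, 180, 180, 180, 180, 180].

INTERFACE

Orientations are given as [roll, pitch, yaw] about the fixed x, y, z axes, in that order (R = Rz(yaw) Ry(pitch) Rx(roll)).
In Python, from cell import telemetry, optics, env, models gives the robot as it stands.
- The arm moves only by the shell command python3 -m pendant 'ROWS' [FORCE]. ROWS is JSON, a list of rows, each a list of 3 entries, a list of its own where there are three numbers: the finger opening in mm, from 0 to 87, then the shift along the tool's x, y, z in mm, then the turn, a rotation vector about the tool's x, y, z in rad. A call has 1 to 10 rows; each row is the pose to reach, as a shift and turn from the pose commanded when the call began, along the tool's axes at that moment; what a row does not reach only later rows make up. A row lasts 1/12 s, in which the tool goes at most 41.7 mm and 7.16 degrees, less where a joint would pass 70% of its speed; a pose out of reach is approached as far as the arm can. A call with a gripper value outside its range is refused whole. The fingers move at their own pace and stop on an object; FORCE is the grip in N (left out, the last holds). Time passes only in rows, so rows that repeat a pose let the fingers close. It gives the time, the measured TCP pose, the force and the opening at its end, in the units of the state.
- telemetry.get_obs(): the state, without advancing time (a new reading comes with each control period).
- optics.read_camera(name): name is "side" or "top" or "wrist"; returns a dict with "image" (384x512x3 uint8, blue, green, red), "range_z" (384x512 float32, m along the optical axis (not along the pixel's ray), 0 where there is no reading), "fx", "fy", "cx", "cy" (pixels), "cam_to_world" (4x4, takes a point from camera to world coordinates). Camera axes: x right, y up, looking along -z (the intrinsics and any distortion apply to the point x, -y, -z); pixel columns grow to the right and rows downward; lengths in m; the calibration is good to about 2 mm. A picture is of the moment at which its call begins.
- env.sign_off(): hands the job in, once; it reports no verdict.
Trained networks look in the newest picture that a camera, given by its name, has taken for a name from the list of things; names that differ only in an ending like _2 or _b are one class to them, and where a whole thing is asked for, a point or a joint stands for the part that bears it (a point fixed in the world has none). Each returns a list of dicts, best first, with "confidence" (0 to 1); they miss things now and then, are a little off and sometimes report something else, mostly with a low value. They report only what shows in the picture. A call takes as long as a camera call.
- models.masks_of(camera, label): "pixels" (384x512 bool, what is visible of it) and "extent" ([left, top, right, bottom] as shares, 0 to 1, of the picture: columns of its width, rows of its height, round what is visible of it).
- models.landmark_of(camera, label): "centre" ([row, column] as shares, 0 to 1, of the picture: columns of its width, rows of its height: a listed point, or the origin of a listed thing).
The state is a dict: "time_s": time; "qpos": joint angles; "joint_velocities": joint speeds; "effort": joint torques, N m; "tool_pos": TCP position; "tool_rot": TCP orientation; "force": force on the tool from outside, world axes, zero at the start; "wrist_torque": the same for the moment, N m; "grip_width": finger opening in m.
Only numpy, scipy, OpenCV 4.12 (cv2) and the standard library are available. Lean on these libraries where they do the work, as an engineer would, in place of code of your own. Each camera call takes 0.05 s, during which the arm holds its last target.

TASK

Line the black charcoal soldering block up with the lane of the metal loading slide and push it down the lane between the two guide rails until its far face rests flat against the end stop. Only push it: the block stays flat on the plate and is never lifted, and neither the block nor the gripper may touch either rail. Bring it gently against the stop, and leave the other things on the bench where they are.

Things in the scene. Friction and masses are not known exactly. Their poses are not given: they have to be found in the camera images.
- charcoal_block: Black charcoal soldering block, loose, 0.1 to 0.2 kg: 57 mm (x) by 87 mm (y) by 30 mm high (solid body 56 x 84 mm, the rest is binding wire). Origin at the centre of its underside. It lies lengthwise on the bare loading end: its y axis within 0.15 rad of the lane's line (either way), its centre up to 18 mm off the centre line. Slides with ordinary friction, stays where left.
- slide_plate: Fixed aluminium plate, 262 mm (x) by 114 mm (y), 6 mm thick, on the bench, turned differently each time. Origin at the centre of its underside; x points down the lane to the end stop, roughly to the robot's right and a little back towards it; y points away from the robot. From x = -131 to -11 mm it is a bare loading end; the rails stand on the rest.
- left_rail: Fixed steel guide rail on the +y side of the lane (away from the robot), 142 mm long, 12 mm wide, 14 mm high above the plate (top 20 mm above the bench), with a rounded end at the mouth. Origin at the middle of its underside: plate x = 60, y = +46 mm. The lane between the rails is 80 mm wide.
- right_rail: The same rail on the -y side (nearer the robot): plate x = 60, y = -46 mm.
- end_stop: Fixed steel bar across the end of the lane, 12 mm thick (x), 74 mm wide, 22 mm high above the plate. Origin at the middle of the lower edge of the face that looks up the lane.
- lane_mouth (a point): Point on the plate's top, on the lane's centre line, where the rails begin (plate x = -11 mm); axes as the plate's. Beside the loading end the bench is clear for 50 mm; behind it, in line with the lane, 15 mm or more is clear, then comes a wooden bench pin 24 mm high.
- stop_face (a point): Point on the plate's top in the middle of the end stop's face (plate x = 119 mm); axes as the plate's. With the block home, its origin is 42 mm short of this point.
- steel_disc_block: Bystander: round steel block with a stem, 34 mm across, 23 mm high, on the bench beside the left (+y) rail. Origin under its centre.
- solder_box: Bystander: tiny clear box, 20 x 34 x 10 mm, on the bench beside the right (-y) rail. Origin under its centre.
- borax_dish: Bystander: round shallow dish, 72 mm across, 18 mm high, at the back of the bench. Origin under its centre.
- gas_lighter: Bystander: clear gas lighter, 33 x 106 x 16 mm, at the back of the bench. Origin under its centre.
- emery_stick: Bystander: flat wooden stick, 15 x 150 x 10 mm, on the right of the bench. Origin under its centre.
- pliers_flat: Bystander: red-handled pliers, 44 x 141 x 11 mm, on the right of the bench. Origin under its middle.

How it is judged (in metres and radians):
On the way:
1. the block is in the lane, between the rails, flat on the plate (x of charcoal_block in the frame of slide_plate above 0.036 m and y of charcoal_block in the frame of slide_plate between -0.013 and 0.013 m and z of charcoal_block in the frame of slide_plate below 0.01 m), for 0.1 s.
At the end, for the whole second after the job is handed in: The block lies flat and at rest in the lane, between the rails, its far face against the end stop (gap under 5 mm) and square to it within 0.08 rad (x of charcoal_block in the frame of stop_face between -0.047 and -0.039 m and y of charcoal_block in the frame of slide_plate between -0.013 and 0.013 m and z of charcoal_block in the frame of slide_plate below 0.009 m and angle between charcoal_block's own z axis and vertical below 0.05 rad and angle between the y axis of charcoal_block and the x axis of slide_plate, either way round below 0.08 rad and linear speed of charcoal_block below 0.01 m/s); the robot touches nothing.
It fails at once if the block or the robot touches a rail (over 0.3 N) (contact force between any of left_rail, right_rail and anything else above 0.3 N).
It fails at once if the block is lifted more than 6 mm off the plate or tipped (z of charcoal_block in the frame of slide_plate above 0.012 m or angle between charcoal_block's own z axis and vertical above 0.15 rad).
It fails at once if the block is driven against the stop with more than 40 N (contact force between charcoal_block and end_stop above 40 N).
It fails at once if another thing on the bench is moved more than 20 mm (distance of any of steel_disc_block, solder_box, borax_dish, gas_lighter, emery_stick, pliers_flat from where it was at the start of the episode above 0.02 m).
It also fails if it takes over 67 s, if anything falls off the work surface, if the arm or the gripper's body presses on something with over 40 N, if the wrist force passes 120 N, or if a joint passes its speed limit or range.

## Working session

There is one attempt and no reset: what is moved stays moved. The work goes in short steps, Python scripts to look and compute and a shell command to move; the robot and the scene stay as the last step left them, time stands still between calls to the robot, and variables do not carry over. Pictures are saved under pics/ and viewed, and the job is handed in when it is done.

```bash
ls; mkdir -p pics; python3 - <<'E'
from cell import telemetry, optics, env, models
import cv2,numpy as np
o=telemetry.get_obs();print(o, env.tip_reach)
for c in ["top","side"]:
    r=optics.read_camera(c);cv2.imwrite(f"pics/{c}0.png",r["image"])
    np.savez(f"{c}0.npz",**r)
    for l in ["charcoal_block","slide_plate","left_rail","right_rail","end_stop","lane_mouth","stop_face"]:
        k=models.landmark_of(c,l)
        print(c,l,[(np.round(np.array(d["centre"])*[384,512],1).tolist(),round(d["confidence"],2)) for d in k[:2]])
    print(r["fx"],r["fy"],r["cx"],r["cy"],r["cam_to_world"],[k for k in r])
E
```

```text
pics
{'time_s': 0.0, 'qpos': array([65.49550733, 18.43921441, -4.0174206 , 83.17696572,  1.29670188,
       78.53942361, -3.2600049 ]), 'joint_velocities': array([-0.0092578 , -0.02292066, -0.04389828,  0.08947604,  0.04915623,
       -0.04582982, -0.04761798]), 'effort': array([-1.32998812e-04, -4.91281128e+01, -4.03564554e-01, -3.12526238e+01,
       -6.36726804e-02,  4.35681792e-02,  1.72794994e-04]), 'tool_pos': array([ 0.27764734, -0.58713131,  0.23844191]), 'tool_rot': array([-176.44038002,   89.88953112,  118.87603557]), 'force': array([0.14624973, 0.01125802, 0.57284228]), 'wrist_torque': array([-0.01939141, -0.01577639,  0.01775908]), 'grip_width': 0.08726199356889851} 0.017
top charcoal_block [([186.0, 208.2], 0.81), ([152.2, 142.6], 0.45)]
top slide_plate [([203.7, 236.5], 0.88), ([175.4, 262.6], 0.2)]
top left_rail [([198.4, 269.6], 0.83), ([226.8, 281.8], 0.75)]
top right_rail [([231.4, 251.1], 0.59), ([202.9, 236.8], 0.49)]
top end_stop [([226.3, 284.7], 0.6)]
top lane_mouth [([200.1, 233.2], 0.77)]
top stop_face [([225.4, 286.9], 0.57)]
406.9373665539637 406.9373665539
[... 279 characters left out ...]
 'cx', 'cy', 'cam_to_world']
side charcoal_block [([220.3, 228.6], 0.72), ([228.3, 180.3], 0.16)]
side slide_plate [([210.4, 252.0], 0.88)]
side left_rail [([199.4, 252.4], 0.76)]
side right_rail [([209.6, 250.4], 0.65), ([207.2, 277.1], 0.53)]
side end_stop [([188.7, 277.8], 0.64)]
side lane_mouth [([213.5, 249.5], 0.75)]
side stop_face [([190.1, 279.7], 0.83)]
464.766842310763 464.766842310763 251.7968126262852 193.2284468074577 [[-0.9488818   0.16687973 -0.26790762  0.12412137]
 [-0.31556247 -0.51934954  0.79416395  0.85157857]
 [-0.00660783  0.83810931  0.5454623   0.74894786]
 [ 0.          0.          0.          1.        ]] ['image', 'range_z', 'fx', 'fy', 'cx', 'cy', 'cam_to_world']
```

```bash
python3 - <<'E'
import cv2
a=cv2.imread("pics/top0.png")[120:290,130:370];cv2.imwrite("pics/top0c.png",cv2.resize(a,None,fx=3.3,fy=3.3,interpolation=2))
a=cv2.imread("pics/side0.png")[130:290,150:370];cv2.imwrite("pics/side0c.png",cv2.resize(a,None,fx=3.5,fy=3.5,interpolation=2))
E
```

```text
(no output)
```

View pics/top0.png

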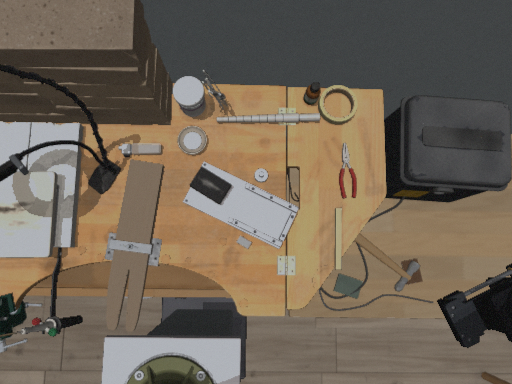

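View pics/top0c.png

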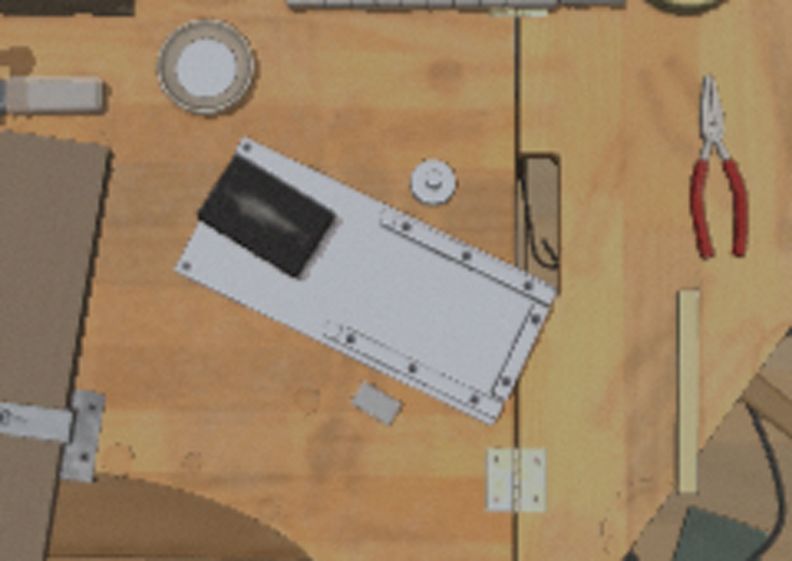

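View pics/side0c.png

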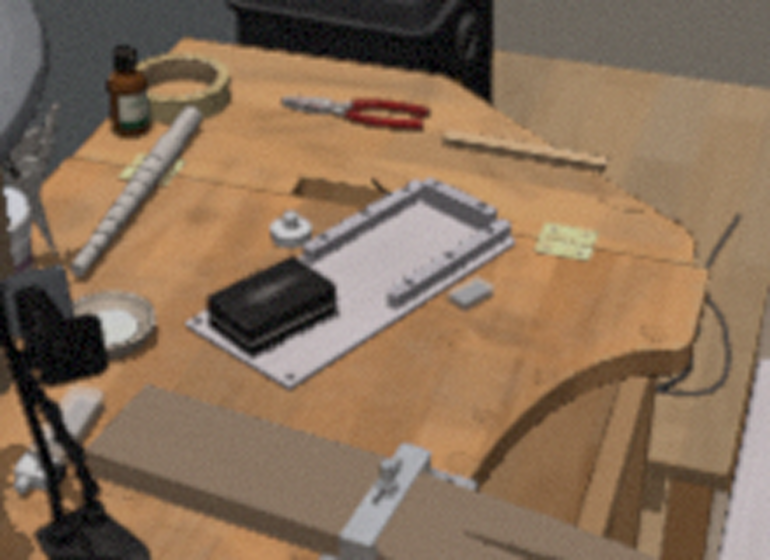

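```bash
cat > h.py <<'E'
from cell import telemetry, optics, env, models
import cv2,numpy as np
def rays(r,uv):
    uv=np.asarray(uv,float)
    d=np.stack([(uv[:,0]-r["cx"])/r["fx"],-(uv[:,1]-r["cy"])/r["fy"],-np.ones(len(uv))],1)
    T=r["cam_to_world"];return T[:3,3],d@T[:3,:3].T
def onplane(r,uv,z):
    o,d=rays(r,uv);return o+d*((z-o[2])/d[:,2])[:,None]
def cloud(r,m):
    v,u=np.nonzero(m&(r["range_z"]>0));o,d=rays(r,np.stack([u,v],1));return o+d*r["range_z"][v,u][:,None],np.stack([u,v],1)
def mask(c,l):
    k=models.masks_of(c,l);return (k[0]["pixels"],k[0]["confidence"]) if k else (None,0)
def rect(P):
    (c,(w,h),a)=cv2.minAreaRect((P[:,:2]*1000).astype(np.float32));
    if w<h: w,h,a=h,w,a+90
    a=(a+90)%180-90
    return np.round([*c,w,h,a],1)
def report(c):
    r=optics.read_camera(c);res={}
    for l,z in [("slide_plate",.006),("charcoal_block",.036),("left_rail",.02),("right_rail",.02),("end_stop",.028)]:
        m,cf=mask(c,l)
        if m is None: print(c,l,"none");continue
        m=m.astype(bool)
        P,uv=cloud(r,m)
        sel=abs(P[:,2]-z)<.006
        print(c,l,round(cf,2),m.sum(),"zmed",np.round(np.percentile(P[:,2],[10,50,90]),4),"depthrect",rect(P[sel]),"planerect",rect(onplane(r,uv[sel],z)))
        res[l]=m
    return r,res
E
python3 - <<'E'
from h import *
for c in ["top","side"]:
    r,res=report(c)
    im=r["image"].copy()
    for i,(l,m) in enumerate(res.items()):
        im[m]=im[m]//2+np.array([(127,0,0),(0,0,127),(0,127,0),(0,127,127),(127,0,127)][i],np.uint8)
    cv2.imwrite(f"pics/{c}m.png",cv2.resize(im[120:300,130:370],None,fx=3,fy=3))
E
```

```text
top slide_plate 0.7 4083 zmed [0.0042 0.0069 0.0206] depthrect [ 467.2 -153.9  267.9  115.8   65. ] planerect [ 466.9 -154.2  266.4  115.8   64.9]
top charcoal_block 0.64 268 zmed [0.0178 0.0203 0.0223] depthrect [0. 0. 0. 0. 0.] planerect [0. 0. 0. 0. 0.]
top left_rail 0.81 329 zmed [0.014  0.0199 0.0225] depthrect [ 482.4 -227.4  140.1   12.4   64.8] planerect [ 482.  -227.3  140.    13.2   64.7]
top right_rail 0.58 269 zmed [0.0178 0.0203 0.0223] depthrect [ 399.  -189.7  138.5   11.8   64.6] planerect [ 399.2 -189.6  138.1   11.7   64.4]
top end_stop 0.64 859 zmed [0.0332 0.0362 0.0386] depthrect [507.8 -79.9  85.5  56.6  61. ] planerect [508.1 -79.8  87.   57.5  61. ]
side slide_plate 0.77 1825 zmed [0.0034 0.0061 0.0196] depthrect [ 459.6 -146.2  260.4  109.6   63. ] planerect [ 460.7 -147.9  262.4  112.5   64.7]
side charcoal_block 0.92 698 zmed [0.0127 0.0334 0.0365] depthrect [507.4 -76.9  86.8  58.1  59.5] planerect [504.9 -72.4  88.   59.5  60.6]
side left_rail 0.72 278 zmed [0.0013 0.014  0.0204] depthrect [ 482.5 -220.6  134.5   16.8   66.5] planerect [ 480.5 -217.1  136.3   17.2   65.1]
side right_rail 0.74 248 zmed [0.0079 0.0167 0.0205] depthrect [ 398.2 -184.4  141.2   17.2   65.1] planerect [ 396.1 -179.8  144.2   18.    64.8]
side end_stop 0.67 293 zmed [0.0065 0.0108 0.0176] depthrect [0. 0. 0. 0. 0.] planerect [0. 0. 0. 0. 0.]
```

```bash
cat >> h.py <<'E'
from scipy.spatial.transform import Rotation as Ro
PC=np.array([466.4,-154.3]);ANG=np.deg2rad(-115.2)
EX=np.array([np.cos(ANG),np.sin(ANG)]);EY=np.array([-EX[1],EX[0]])
def p2w(x,y): return PC+x*EX+y*EY
def w2p(p): d=np.asarray(p)-PC; return np.array([d@EX,d@EY])
def tool():
    o=telemetry.get_obs();return o,Ro.from_euler("xyz",o["tool_rot"],degrees=True).as_matrix(),o["tool_pos"]*1000
def goto(x,y,z,psi):
    """plate x,y mm, world z mm; tool x down, tool z at angle psi (deg) from plate x"""
    o,R,p=tool()
    best=None
    for k in (0,180):
        a=ANG+np.deg2rad(psi+k)
        X=np.array([0,0,-1.]);Z=np.array([np.cos(a),np.sin(a),0]);Y=np.cross(Z,X)
        T=np.stack([X,Y,Z],1)
        rv=Ro.from_matrix(R.T@T).as_rotvec()
        if best is None or np.linalg.norm(rv)<np.linalg.norm(best): best=rv
        print("  option rv",np.round(rv,3))
    t=np.array([*p2w(x,y),z])
    print("t",round(o["time_s"],2),"tcp plate",np.round(w2p(p[:2]),1),"z",round(p[2],1),"shift tool",np.round(R.T@(t-p),1),"turn",np.round(best,3),"world",np.round(t,1),"q",np.round(o["qpos"],1),"F",np.round(o["force"],1))
E
python3 - <<'E'
from h import *
o,R,p=tool();print(R.round(3))
goto(-85,62,90,0)
r=np.load("top0.npz");P,uv=cloud(r,r["range_z"]>0)
s=(P[:,2]>.07)&(P[:,0]>.25)&(P[:,0]<.75)&(P[:,1]>-.35)&(P[:,1]<.15)
print(s.sum(),P[s].min(0) if s.any() else '',P[s].max(0) if s.any() else '')
E
```

```text
[[-0.     0.904  0.428]
 [-0.     0.428 -0.904]
 [-1.    -0.     0.   ]]
  option rv [0.882 0.    0.   ]
  option rv [-2.26 -0.    0.  ]
t 1.4 tcp plate [472.3  13.9] z 239.6 shift tool [ 149.5  460.7 -317.3] turn [0.882 0.    0.   ] world [ 558.7 -103.8   90. ] q [65.5 18.4 -4.  83.1  1.3 78.5 -3.3] F [0.8 0.2 0.3]
11257 [ 0.58449434 -0.33566344  0.07013308] [0.7499169  0.14996126 0.39334867]
```

```bash
python3 - <<'E'
from h import *
r=np.load("top0.npz");P,uv=cloud(r,r["range_z"]>0)
for x in np.arange(.55,.76,.02):
    s=(P[:,2]>.04)&(abs(P[:,0]-x)<.01)&(P[:,1]>-.4)&(P[:,1]<.2)
    h,e=np.histogram(P[s,1],np.arange(-.4,.21,.05)); print(round(x,2),h, P[s,2].max().round(2) if s.any() else '')
E
```

```text
0.55 [  0   0   0   0   0   0   0   0   0   0   0 101] 0.21
0.57 [  0   0   0   0   0   0   0   0   0   0   0 222] 0.2
0.59 [ 0  0  0  0  0  0  0  0  0  0  4 78] 0.17
0.61 [ 0  0  0  0  0  0  0  0  0  0 26 77] 0.23
0.63 [  0   0   0   0   0   0   0   0   0   0   6 427] 0.36
0.65 [  0   0   0   0   0   0   0   0 340 868 940 651] 0.39
0.67 [   0    0    0    0    0    0    0    0 1130 1296 1241 1327] 0.39
0.69 [  0   0   0   0   0  22  43 277 591 373 373 379] 0.39
0.71 [  0   0   0   0   0  20 187 181 626 363 372 370] 0.39
0.73 [  0 127   0   0   0   4 117 176 600 363 372 364] 0.39
0.75 [  0  79   0   0   0   0   6  93 465 149 112  95] 0.39
```

```bash
python3 -m pendant '[[40,[40,160,-110],[0.3,0,0]],[40,[40,300,-200],[0.6,0,0]],[40,[80,461,-317],[0.882,0,0]],[40,[80,461,-317],[0.882,0,0]],[40,[80,461,-317],[0.882,0,0]],[40,[80,461,-317],[0.882,0,0]],[40,[80,461,-317],[0.882,0,0]],[40,[80,461,-317],[0.882,0,0]],[40,[80,461,-317],[0.882,0,0]],[40,[80,461,-317],[0.882,0,0]]]' 10; python3 -c "
from h import *
goto(-85,62,90,0)"
```

```text
time_s: 2.23
tool_pos: [0.4799, -0.2405, 0.1823]
tool_rot: [72.5, 89.9, -42.7]
force: [0.4, -0.3, -0.3]
grip_width: 0.0407
  option rv [-0.001  0.    -0.001]
  option rv [ 3.141e+00 -2.000e-03 -1.000e-03]
t 2.23 tcp plate [72.3 48.9] z 182.3 shift tool [  92.3   12.8 -157.3] turn [-0.001  0.    -0.001] world [ 558.7 -103.8   90. ] q [ 37.7   7.4 -15.1 103.3   2.1  69.5 -93.2] F [ 0.4 -0.3 -0.3]
```

```bash
python3 -m pendant '[[40,[30,13,-50],[0,0,0]],[40,[50,13,-90],[0,0,0]],[40,[92,13,-157],[0,0,0]],[40,[92,13,-157],[0,0,0]],[40,[92,13,-157],[0,0,0]],[40,[92,13,-157],[0,0,0]],[40,[92,13,-157],[0,0,0]]]'; python3 - <<'E'
from h import *
goto(-85,62,30,0)
for c in ["top","side","wrist"]:
    r=optics.read_camera(c);cv2.imwrite(f"pics/{c}1.png",r["image"])
a=cv2.imread("pics/top1.png")[120:280,130:350];b=cv2.imread("pics/side1.png")[130:290,150:370]
cv2.imwrite("pics/ts1.png",cv2.resize(np.vstack([a,b]),None,fx=1.8,fy=1.8))
E
```

```text
time_s: 2.82
tool_pos: [0.5577, -0.1049, 0.0896]
tool_rot: [-68.9, 89.9, 176.0]
force: [-1.3, -0.4, 0.6]
grip_width: 0.0401
  option rv [0.002 0.    0.001]
  option rv [-3.14e+00 -2.00e-03  1.00e-03]
t 2.82 tcp plate [-83.6  61.6] z 89.6 shift tool [59.6  0.5 -1.5] turn [0.002 0.    0.001] world [ 558.7 -103.8   30. ] q [  25.9   16.8  -20.6  104.2    6.7   60.3 -112.4] F [-1.3 -0.4  0.6]
```

View pics/ts1.png

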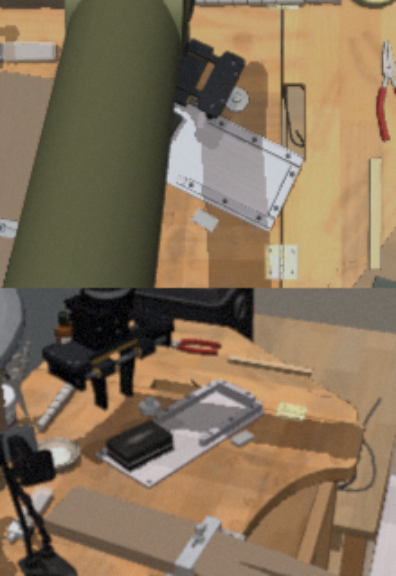

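View pics/wrist1.png

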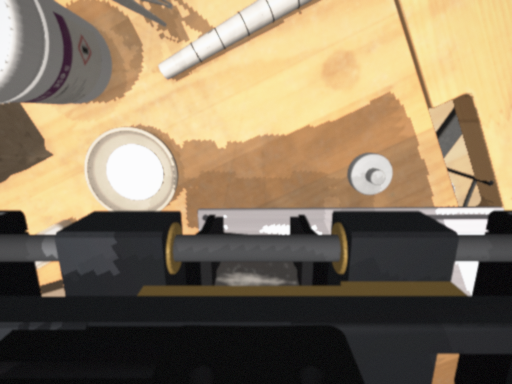

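```bash
python3 -m pendant '[[40,[20,0,-1.5],[0,0,0]],[40,[40,0,-1.5],[0,0,0]],[40,[60,0,-1.5],[0,0,0]],[40,[60,0,-1.5],[0,0,0]],[40,[60,0,-1.5],[0,0,0]],[40,[60,-5,-1.5],[0,0,0]],[40,[60,-8,-1.5],[0,0,0]],[40,[60,-10,-1.5],[0,0,0]]]'; python3 - <<'E'
from h import *
goto(-85,38,30,0)
r,res=report("side");cv2.imwrite("pics/s2.png",cv2.resize(r["image"][180:280,180:320],None,fx=5,fy=5))
E
```

```text
time_s: 3.63
tool_pos: [0.5499, -0.1002, 0.0316]
tool_rot: [95.2, 89.9, -20.0]
force: [0.3, 0.6, 0.6]
grip_width: 0.0404
  option rv [-0.001 -0.    -0.002]
  option rv [ 3.141e+00 -3.000e-03  0.000e+00]
t 3.63 tcp plate [-84.5  52.5] z 31.6 shift tool [  1.6 -14.5  -0.5] turn [-0.001 -0.    -0.002] world [537.  -93.6  30. ] q [  25.1   19.9  -20.2  108.     8.5   53.4 -114.2] F [0.3 0.6 0.6]
side slide_plate 0.6 1792 zmed [0.0034 0.0061 0.0191] depthrect [ 464.3 -148.5  258.5  116.6   64.8] planerect [ 461.2 -147.3  264.2  114.7   64.5]
side charcoal_block 0.72 697 zmed [0.0123 0.0336 0.0364] depthrect [506.3 -76.4  88.2  58.7  61. ] planerect [505.8 -72.6  87.5  59.1  59.5]
side left_rail 0.72 214 zmed [0.0088 0.0168 0.0202] depthrect [ 481.7 -221.5  135.3   17.    64.8] planerect [ 478.8 -217.4  138.3   19.5   65.1]
side right_rail 0.78 274 zmed [0.0068 0.0163 0.0206] depthrect [ 397.5 -185.7  144.9   17.4   66.6] planerect [ 396.4 -181.1  146.2   16.9   65.3]
side end_stop 0.69 176 zmed [0.0088 0.0209 0.0281] depthrect [ 409.5 -263.4   72.7   18.6  -26.1] planerect [ 411.5 -258.4   74.4   18.4  -26.3]
```

View pics/s2.png

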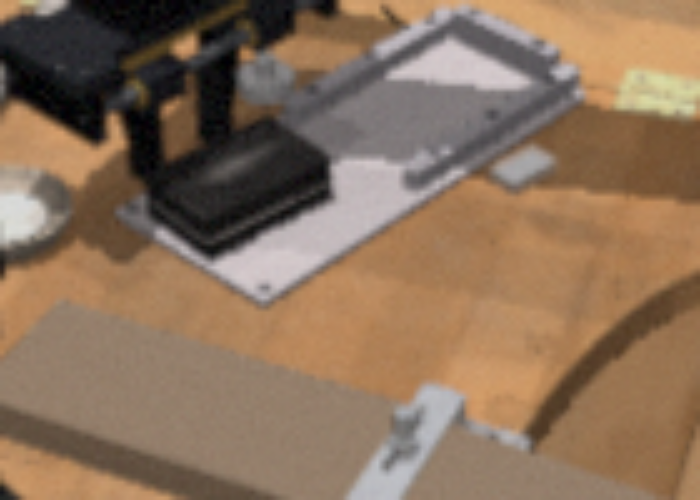

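```bash
python3 -m pendant '[[40,[0,-2,0],[0,0,0]],[40,[0,-4,0],[0,0,0]],[40,[0,-6,0],[0,0,0]],[40,[0,-8,0],[0,0,0]],[40,[0,-10,0],[0,0,0]],[40,[0,-12,0],[0,0,0]],[40,[0,-13.5,0],[0,0,0]],[40,[0,-14.5,0],[0,0,0]],[40,[0,-14.5,0],[0,0,0]]]'; python3 - <<'E'
from h import *
goto(-85,38,30,0)
r,res=report("side");cv2.imwrite("pics/s3.png",cv2.resize(r["image"][180:280,180:320],None,fx=5,fy=5))
E
```

```text
time_s: 4.68
tool_pos: [0.5361, -0.0939, 0.0302]
tool_rot: [-32.5, 90.0, -147.7]
force: [-0.5, 0.4, 0.6]
grip_width: 0.0403
  option rv [-0.  0.  0.]
  option rv [ 3.141  0.    -0.   ]
t 4.68 tcp plate [-84.3  37.3] z 30.2 shift tool [ 0.2  0.7 -0.7] turn [-0.  0.  0.] world [537.  -93.6  30. ] q [  25.2   18.6  -20.5  109.9    8.1   52.9 -114.5] F [-0.5  0.4  0.6]
side slide_plate 0.85 1904 zmed [0.0033 0.006  0.0196] depthrect [ 463.9 -149.3  262.8  115.1   64.7] planerect [ 460.7 -149.6  271.8  116.2   64.4]
side charcoal_block 0.75 739 zmed [0.0097 0.0334 0.0365] depthrect [500.1 -76.6  88.6  60.2  64. ] planerect [497.5 -71.5  90.4  62.5  60.5]
side left_rail 0.7 224 zmed [0.0082 0.0171 0.0204] depthrect [ 481.5 -221.2  138.1   16.7   65. ] planerect [ 479.7 -216.8  140.2   18.9   65.1]
side right_rail 0.72 273 zmed [0.006  0.0161 0.0201] depthrect [ 398.1 -183.5  138.8   15.2   64.6] planerect [ 397.2 -179.4  141.8   16.8   64.4]
side end_stop 0.75 134 zmed [0.012  0.0217 0.0275] depthrect [ 411.7 -262.3   69.3   14.1  -24.1] planerect [ 409.2 -256.8   71.3   16.   -24.3]
```

View pics/s3.png

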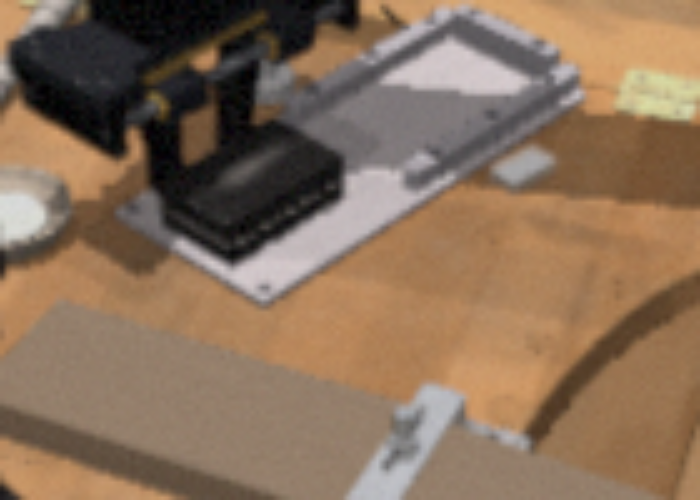

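```bash
python3 -m pendant '[[40,[0,8,0],[0,0,0]],[40,[0,20,0],[0,0,0]],[40,[-25,20,0],[0,0,0]],[40,[-60,20,0],[-0.05,0,0]],[40,[-80,10,-30],[-0.2,0,0]],[40,[-80,0,-60],[-0.3,0,0]],[40,[-80,-20,-70],[-0.42,0,0]],[40,[-80,-38,-75],[-0.55,0,0]],[40,[-80,-38,-75],[-0.67,0,0]],[40,[-80,-38,-75],[-0.8,0,0]]]';  python3 - <<'E'
from h import *
goto(-160,0,110,-90)
goto(-160,0,110,90)
for c in ["top"]:
    r,res=report(c);cv2.imwrite(f"pics/{c}4.png",cv2.resize(r["image"][120:280,130:350],None,fx=3,fy=3))
E
```

```text
time_s: 5.82
tool_pos: [0.5339, -0.0087, 0.1104]
tool_rot: [25.5, 90.0, -43.7]
force: [0.4, -0.9, -1.0]
grip_width: 0.0399
  option rv [ 2.374e+00 -0.000e+00 -1.000e-03]
  option rv [-0.768  0.    -0.   ]
t 5.82 tcp plate [-160.4   -0.9] z 110.4 shift tool [0.4 0.3 1. ] turn [-0.768  0.    -0.   ] world [534.5  -9.5 110. ] q [ 25.4  12.5 -30.2 107.6   7.1  61.7 -76.8] F [ 0.4 -0.9 -1. ]
  option rv [-0.768  0.    -0.   ]
  option rv [ 2.374e+00 -0.000e+00 -1.000e-03]
t 5.82 tcp plate [-160.4   -0.9] z 110.4 shift tool [0.4 0.3 1. ] turn [-0.768  0.    -0.   ] world [534.5  -9.5 110. ] q [ 25.4  12.5 -30.2 107.6   7.1  61.7 -76.8] F [ 0.4 -0.9 -1. ]
top slide_plate 0.94 4038 zmed [0.0042 0.0068 0.0206] depthrect [ 466.2 -154.9  264.1  114.9   64.9] planerect [ 465.8 -154.6  263.8  114.2   65. ]
top charcoal_block 0.96 880 zmed [0.0328 0.0361 0.0385] depthrect [501.2 -79.   85.9  55.2  64.4] planerect [500.8 -79.2  84.7  54.7  64.4]
top left_rail 0.83 280 zmed [0.0172 0.0201 0.0227] depthrect [ 482.7 -226.4  137.7   12.1   64.9] planerect [ 482.5 -226.3  137.8   12.1   64.2]
top right_rail 0.62 340 zmed [0.0078 0.0199 0.0223] depthrect [ 399.  -189.1  139.4   12.1   65. ] planerect [ 398.9 -188.9  139.3   12.1   65. ]
top end_stop 0.56 131 zmed [0.0259 0.0284 0.031 ] depthrect [ 413.9 -266.6   71.6   11.3  -25. ] planerect [ 413.8 -266.9   71.8   11.7  -24.2]
```

View pics/top4.png

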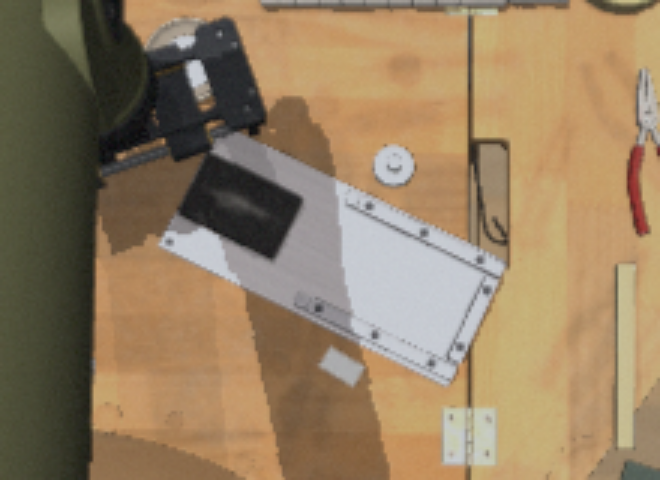

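```bash
python3 -m pendant '[[28,[0,0,5],[-0.12,0,0]],[28,[0,0,5],[-0.24,0,0]],[28,[0,0,5],[-0.36,0,0]],[28,[0,0,5],[-0.48,0,0]],[28,[0,0,5],[-0.6,0,0]],[28,[0,0,5],[-0.72,0,0]],[28,[0,0,5],[-0.768,0,0]],[28,[0,0,5],[-0.768,0,0]]]';  python3 - <<'E'
from h import *
goto(-152,-0.5,44,90)
E
```

```text
time_s: 6.78
tool_pos: [0.5358, -0.0148, 0.11]
tool_rot: [169.9, 90.0, 144.2]
force: [0.1, -0.2, -0.2]
grip_width: 0.0281
  option rv [-0.009 -0.    -0.   ]
  option rv [ 3.132 -0.     0.   ]
t 6.78 tcp plate [-155.7    3.4] z 110.0 shift tool [66.  -3.8 -3.8] turn [-0.009 -0.    -0.   ] world [530.7 -16.6  44. ] q [ 30.4  13.6 -35.2 107.2   8.8  62.  -34. ] F [ 0.1 -0.2 -0.2]
```

```bash
python3 -m pendant '[[28,[20,-4,-3.8],[-0.009,0,0]],[28,[40,-4,-3.8],[-0.009,0,0]],[28,[58,-4,-3.8],[-0.009,0,0]],[28,[66,-4,-3.8],[-0.009,0,0]],[28,[66,-4,-3.8],[-0.009,0,0]],[28,[66,-4,-3.8],[-0.009,0,0]]]';  python3 - <<'E'
from h import *
goto(-152,-0.5,44,90)
for c in ["top","side"]:
    r,res=report(c);cv2.imwrite(f"pics/{c}5.png",cv2.resize(r["image"][150:270,150:310],None,fx=4,fy=4))
E
```

```text
time_s: 7.28
tool_pos: [0.5307, -0.0164, 0.0443]
tool_rot: [163.4, 90.0, 138.1]
force: [0.3, 0.8, 0.9]
grip_width: 0.0283
  option rv [-0. -0. -0.]
  option rv [ 3.141e+00 -0.000e+00  1.000e-03]
t 7.28 tcp plate [-152.1   -0.6] z 44.3 shift tool [ 0.3 -0.1  0.1] turn [-0. -0. -0.] world [530.7 -16.6  44. ] q [ 29.1  18.  -34.1 110.9  12.2  54.7 -36. ] F [0.3 0.8 0.9]
top slide_plate 0.69 4091 zmed [0.0042 0.0069 0.0206] depthrect [ 466.3 -154.3  268.6  115.8   65. ] planerect [ 465.9 -154.4  267.8  115.2   65. ]
top charcoal_block 0.85 857 zmed [0.0332 0.0363 0.0386] depthrect [501.  -79.2  84.7  55.1  64.6] planerect [500.7 -79.3  84.5  54.7  64.4]
top left_rail 0.51 323 zmed [0.0155 0.02   0.0223] depthrect [ 482.3 -227.3  140.1   12.3   64.8] planerect [ 482.1 -227.3  140.    12.6   65. ]
top right_rail 0.8 282 zmed [0.0175 0.02   0.0221] depthrect [ 399.  -188.9  134.8   12.1   65.1] planerect [ 398.9 -188.9  134.9   12.    65.1]
top end_stop 0.71 169 zmed [0.0155 0.0281 0.0308] depthrect [ 413.7 -266.7   71.6   12.1  -26.3] planerect [ 413.9 -266.8   71.9   11.7  -26.3]
side slide_plate 0.74 1653 zmed [0.0036 0.0062 0.0196] depthrect [ 450.9 -162.7  297.5  104.3   65.1] planerect [ 454.8 -159.6  293.8  109.4   65.8]
side charcoal_block 0.64 262 zmed [0.0111 0.0237 0.036 ] depthrect [478.1 -65.9  85.9  13.3  68.2] planerect [475.4 -61.8  87.6  14.5  69.8]
side left_rail 0.66 153 zmed [0.01   0.0175 0.0203] depthrect [ 477.  -231.2  106.8   14.3   66. ] planerect [ 474.1 -229.3  104.3   18.6   64.7]
side right_rail 0.67 241 zmed [0.0085 0.017  0.0205] depthrect [ 398.6 -184.1  140.7   16.8   65.2] planerect [ 395.7 -181.7  140.6   17.4   65.1]
side end_stop 0.66 180 zmed [0.0089 0.0202 0.028 ] depthrect [ 410.8 -264.    77.4   17.6  -27.6] planerect [ 410.6 -257.9   76.4   18.4  -26.7]
```

View pics/side5.png

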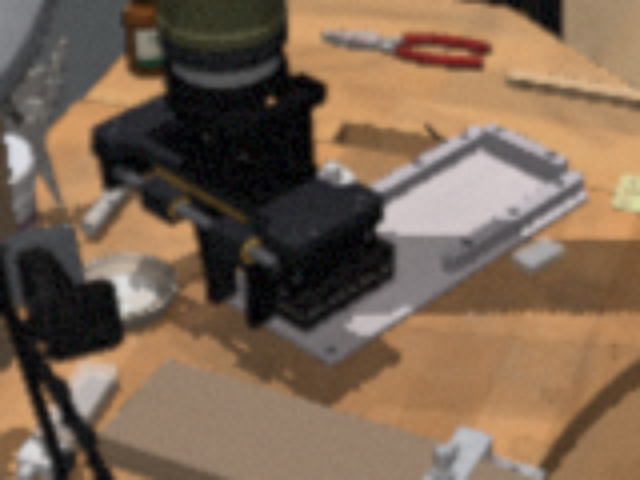

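View pics/top5.png

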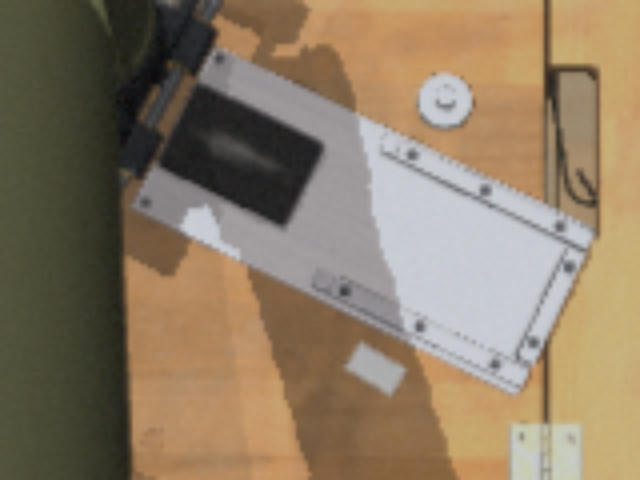

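```bash
python3 -m pendant '[[28,[0,-8,0],[0,0,0]],[28,[0,-12,0],[0,0,0]],[28,[0,-15,0],[0,0,0]],[28,[0,-18,0],[0,0,0]],[28,[0,-21,0],[0,0,0]],[28,[0,-26,0],[0,0,0]],[28,[0,-31,0],[0,0,0]],[28,[0,-36,0],[0,0,0]],[28,[0,-41,0],[0,0,0]],[28,[0,-44,0],[0,0,0]]]';  python3 - <<'E'
from h import *
goto(-108,-0.5,44,90)
for c in ["top"]:
    r,res=report(c);cv2.imwrite(f"pics/{c}6.png",cv2.resize(r["image"][150:270,150:310],None,fx=4,fy=4))
E
```

```text
time_s: 8.72
tool_pos: [0.5115, -0.0572, 0.0442]
tool_rot: [-72.9, 90.0, -98.1]
force: [0.7, 0.4, -0.5]
grip_width: 0.028
  option rv [0. 0. 0.]
  option rv [-3.141e+00 -1.000e-03  0.000e+00]
t 8.72 tcp plate [-107.1   -0.5] z 44.2 shift tool [0.2 0.9 0. ] turn [0. 0. 0.] world [511.9 -56.4  44. ] q [ 33.5  15.9 -33.3 113.1  10.8  54.  -30.4] F [ 0.7  0.4 -0.5]
top slide_plate 0.95 3318 zmed [0.0043 0.0071 0.0212] depthrect [ 456.2 -175.4  213.1  115.8   64.5] planerect [ 455.9 -175.3  212.9  115.4   64.4]
top charcoal_block 0.78 678 zmed [0.0336 0.0362 0.0385] depthrect [ 485.4 -110.5   74.3   53.4   64.5] planerect [ 485.1 -110.5   74.1   53.6   64.4]
top left_rail 0.59 345 zmed [0.0095 0.0197 0.0224] depthrect [ 482.4 -227.5  140.3   12.4   65. ] planerect [ 482.  -227.3  140.    12.8   65. ]
top right_rail 0.84 350 zmed [0.0072 0.0198 0.0225] depthrect [ 399.1 -188.6  140.2   12.1   65. ] planerect [ 399.1 -188.4  140.3   12.1   65. ]
top end_stop 0.47 173 zmed [0.0192 0.0279 0.0305] depthrect [ 412.8 -266.4   71.6   12.3  -25.2] planerect [ 412.9 -266.4   71.9   12.1  -25.1]
```

View pics/top6.png

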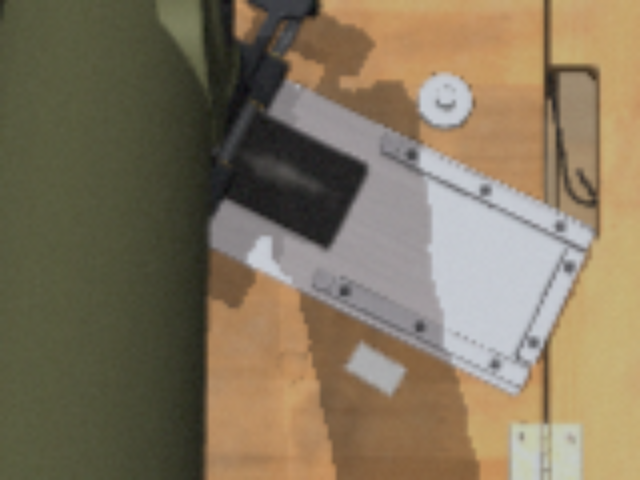

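```bash
python3 -m pendant '[[28,[0,-5,0],[0,0,0]],[28,[0,-11,0],[0,0,0]],[28,[0,-17,0],[0,0,0]],[28,[0,-23,0],[0,0,0]],[28,[0,-29,0],[0,0,0]],[28,[0,-35,0],[0,0,0]],[28,[0,-41,0],[0,0,0]],[28,[0,-47,0],[0,0,0]],[28,[0,-52,0],[0,0,0]],[28,[0,-55,0],[0,0,0]]]';  python3 - <<'E'
from h import *
goto(-54,-0.5,44,90)
for c in ["top","side"]:
    r,res=report(c);cv2.imwrite(f"pics/{c}7.png",cv2.resize(r["image"][150:270,150:310],None,fx=4,fy=4))
E
```

```text
time_s: 9.85
tool_pos: [0.4881, -0.107, 0.0442]
tool_rot: [-84.3, 90.0, -109.5]
force: [-0.3, 0.3, 1.0]
grip_width: 0.0275
  option rv [0. 0. 0.]
  option rv [-3.142e+00 -1.000e-03  0.000e+00]
t 9.85 tcp plate [-52.   -0.5] z 44.2 shift tool [0.2 2.  0. ] turn [0. 0. 0.] world [ 488.9 -105.2   44. ] q [ 38.6  13.9 -31.9 115.2   9.1  53.3 -23.3] F [-0.3  0.3  1. ]
top slide_plate 0.89 2261 zmed [0.0043 0.0077 0.0229] depthrect [ 443.3 -205.6  154.1  117.9   65.9] planerect [ 442.9 -205.4  153.5  117.4   66. ]
top charcoal_block 0.74 599 zmed [0.0337 0.0363 0.0385] depthrect [ 461.  -163.4   66.3   53.7   64.3] planerect [ 460.9 -163.4   66.2   53.5   64.3]
top left_rail 0.85 364 zmed [0.0077 0.0197 0.0226] depthrect [ 482.4 -227.5  139.9   12.6   65.1] planerect [ 482.  -227.3  140.1   12.8   65. ]
top right_rail 0.81 247 zmed [0.0175 0.0203 0.0222] depthrect [ 398.2 -190.8  130.5   12.1   65. ] planerect [ 398.1 -190.8  130.6   11.9   65. ]
top end_stop 0.48 166 zmed [0.0205 0.0279 0.0305] depthrect [ 412.7 -266.3   71.4   11.9  -26.1] planerect [ 412.9 -266.3   71.8   11.7  -26.3]
side slide_plate 0.82 1800 zmed [0.0026 0.0056 0.0187] depthrect [ 467.9 -149.2  266.9  123.    64.7] planerect [ 462.8 -147.9  276.6  119.9   64.4]
side charcoal_block 0.76 278 zmed [0.0104 0.0235 0.035 ] depthrect [ 449.7 -133.4   88.8   45.2   31.2] planerect [ 448.2 -129.    89.    48.9   31.3]
side left_rail none
side right_rail 0.64 239 zmed [0.0085 0.017  0.0205] depthrect [ 397.  -183.5  142.6   16.8   67. ] planerect [ 395.8 -178.8  145.8   19.4   65.6]
side end_stop 0.69 165 zmed [0.0083 0.0213 0.028 ] depthrect [ 409.8 -262.1   72.7   16.9  -26.1] planerect [ 409.1 -257.1   75.2   19.7  -28.2]
```

View pics/top7.png

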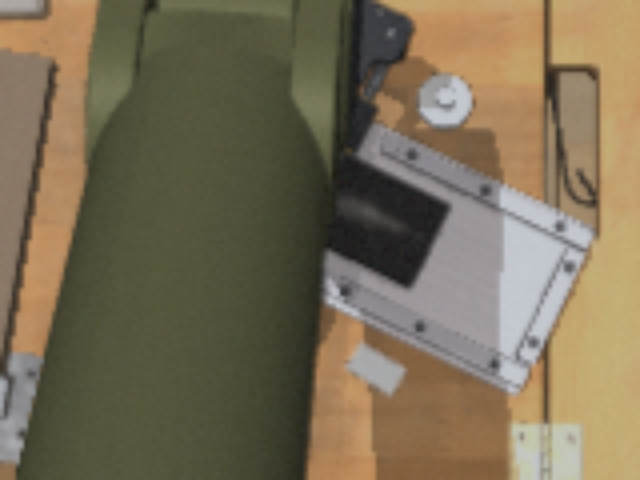

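View pics/side7.png

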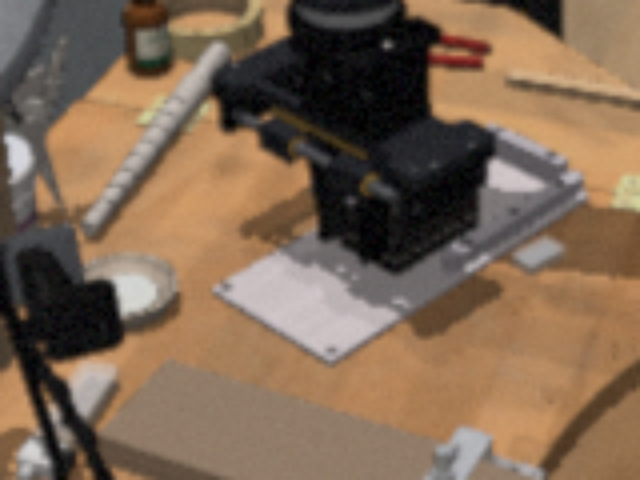

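```bash
python3 -m pendant '[[28,[0,-5,0],[0,0,0]],[28,[0,-10,0],[0,0,0]],[28,[0,-16,0],[0,0,0]],[28,[0,-22,0],[0,0,0]],[28,[0,-28,0],[0,0,0]],[28,[0,-34,0],[0,0,0]],[28,[0,-40,0],[0,0,0]],[28,[0,-46,0],[0,0,0]],[28,[0,-51,0],[0,0,0]],[28,[0,-54,0],[0,0,0]]]';  python3 - <<'E'
from h import *
goto(24,-0.5,44,90)
for c in ["top"]:
    r,res=report(c);cv2.imwrite(f"pics/{c}8.png",cv2.resize(r["image"][150:270,180:340],None,fx=4,fy=4))
E
```

```text
time_s: 11.28
tool_pos: [0.4652, -0.1559, 0.0442]
tool_rot: [-69.0, 90.0, -94.2]
force: [0.7, 2.1, 1.0]
grip_width: 0.0279
  option rv [0. 0. 0.]
  option rv [-3.142 -0.     0.   ]
t 11.28 tcp plate [ 2.  -0.4] z 44.2 shift tool [  0.2 -22.   -0.1] turn [0. 0. 0.] world [ 455.7 -175.8   44. ] q [ 43.3  12.5 -30.1 116.4   7.9  53.  -16.2] F [0.7 2.1 1. ]
top slide_plate 0.7 1616 zmed [0.004  0.0073 0.0267] depthrect [ 466.9 -154.   270.4  115.1   65.2] planerect [ 466.6 -154.3  269.   115.1   65.3]
top charcoal_block 0.66 424 zmed [0.0322 0.0358 0.0383] depthrect [ 433.6 -223.4   55.    44.7  -23.5] planerect [ 433.5 -223.5   55.4   44.6  -23. ]
top left_rail 0.6 161 zmed [0.0168 0.0205 0.0231] depthrect [ 469.2 -255.5   75.9   11.7   65.5] planerect [ 468.6 -255.2   75.8   12.1   64.2]
top right_rail 0.52 104 zmed [0.0183 0.0201 0.0228] depthrect [ 382.2 -226.    55.6   10.5   64.7] planerect [ 382.3 -226.1   55.5   10.7   64.4]
top end_stop 0.69 143 zmed [0.0254 0.0283 0.0306] depthrect [ 412.6 -266.    70.8   11.4  -24.4] planerect [ 412.5 -265.8   70.7   11.6  -24.2]
```

View pics/top8.png

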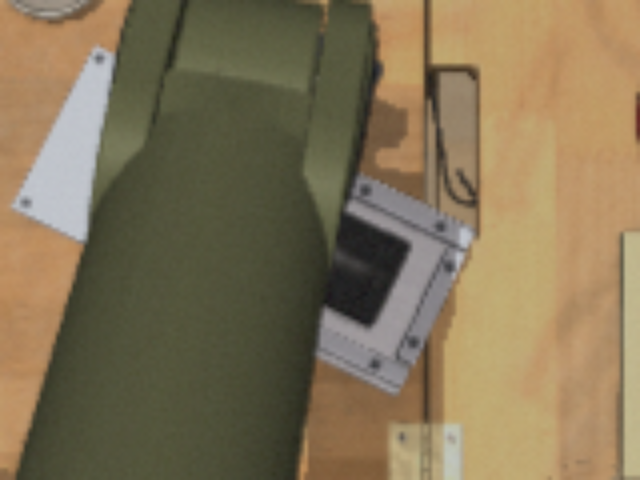

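```bash
python3 -m pendant '[[28,[0,-3,0],[0,0,0]],[28,[0,-6,0],[0,0,0]],[28,[0,-9,0],[0,0,0]],[28,[0,-12,0],[0,0,0]],[28,[0,-14,0],[0,0,0]],[28,[0,-16,0],[0,0,0]],[28,[0,-17,0],[0,0,0]],[28,[0,-17,0],[0,0,0]]]';  python3 - <<'E'
from h import *
goto(24,-0.5,44,90)
r,res=report("top");cv2.imwrite(f"pics/top9.png",cv2.resize(r["image"][180:260,250:330],None,fx=7,fy=7))
m=res["charcoal_block"];P,uv=cloud(r,m);q=onplane(r,uv,.036)*1000
print("block front x",np.percentile([w2p(p[:2])[0] for p in q],[95,99,100]))
m=res["end_stop"];P,uv=cloud(r,m);s=abs(P[:,2]-.028)<.004;q=onplane(r,uv[s],.028)*1000
print("stop x",np.percentile([w2p(p[:2])[0] for p in q],[0,2,10,98]))
E
```

```text
time_s: 12.25
tool_pos: [0.458, -0.1709, 0.0441]
tool_rot: [-97.0, 90.0, -122.1]
force: [-0.7, 0.3, 0.1]
grip_width: 0.0277
  option rv [ 0. -0.  0.]
  option rv [-3.141e+00 -1.000e-03 -0.000e+00]
t 12.25 tcp plate [18.5 -0.5] z 44.1 shift tool [ 0.1 -5.5  0. ] turn [ 0. -0.  0.] world [ 455.7 -175.8   44. ] q [ 44.7  12.3 -29.5 116.6   7.6  52.9 -14. ] F [-0.7  0.3  0.1]
top slide_plate 0.95 1712 zmed [0.0038 0.007  0.0258] depthrect [ 465.2 -153.5  269.6  118.    64.3] planerect [ 464.8 -153.9  268.2  117.2   64.5]
top charcoal_block 0.71 315 zmed [0.0334 0.0363 0.0386] depthrect [ 424.2 -242.1   54.3   35.   -22.9] planerect [ 424.2 -242.1   54.4   34.9  -23. ]
top left_rail none
top right_rail none
top end_stop 0.57 122 zmed [0.0262 0.0283 0.0303] depthrect [ 413.7 -266.2   70.8   10.8  -26.1] planerect [ 413.6 -266.1   70.7   10.7  -26.3]
block front x [113.93778376 115.50780241 115.82830822]
stop x [118.26153308 118.51462388 119.70839453 128.85007413]
```

View pics/top9.png

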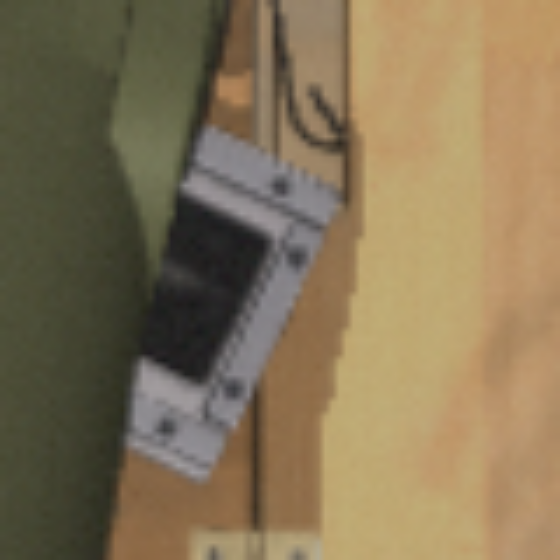

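```bash
python3 -m pendant '[[28,[0,-1,0],[0,0,0]],[28,[0,-2,0],[0,0,0]],[28,[0,-2.5,0],[0,0,0]],[28,[0,-3,0],[0,0,0]],[28,[0,-3,0],[0,0,0]]]'; python3 -m pendant '[[28,[0,-0.5,0],[0,0,0]],[28,[0,-1,0],[0,0,0]],[28,[0,-1,0],[0,0,0]]]'; python3 -c "
from h import *
goto(24,-0.5,44,90)"
```

```text
time_s: 12.97
tool_pos: [0.457, -0.1732, 0.0442]
tool_rot: [11.4, 90.0, -13.8]
force: [0.9, 0.8, 0.3]
grip_width: 0.0281
time_s: 13.22
tool_pos: [0.4566, -0.1741, 0.0442]
tool_rot: [-36.3, 90.0, -61.4]
force: [0.2, 1.0, 0.1]
grip_width: 0.0281
  option rv [0.001 0.    0.   ]
  option rv [-3.141 -0.     0.   ]
t 13.22 tcp plate [22.1 -0.5] z 44.2 shift tool [ 0.2 -1.9 -0. ] turn [0.001 0.    0.   ] world [ 455.7 -175.8   44. ] q [ 45.   12.2 -29.4 116.7   7.5  52.9 -13.5] F [0.2 1.  0.1]
```

```bash
for i in 1; do python3 -m pendant '[[28,[0,-0.5,0],[0,0,0]],[28,[0,-1,0],[0,0,0]],[28,[0,-1,0],[0,0,0]]]' | grep -E "pos|force"; python3 -m pendant '[[28,[0,-0.5,0],[0,0,0]],[28,[0,-0.5,0],[0,0,0]],[28,[0,-0.5,0],[0,0,0]]]'| grep -E "pos|force"; done; python3 - <<'E'
from h import *
goto(24,-0.5,44,90)
for c in ["top"]:
    r,res=report("top")
    m=res["charcoal_block"];P,uv=cloud(r,m);q=onplane(r,uv,.036)*1000
    print("block front x",np.percentile([w2p(p[:2])[0] for p in q],[95,99,100]))
E
```

```text
tool_pos: [0.4564, -0.1742, 0.0442]
force: [1.5, 2.2, 0.0]
tool_pos: [0.4564, -0.1742, 0.0442]
force: [1.1, 5.3, 1.4]
  option rv [ 0.002 -0.    -0.001]
  option rv [-3.14e+00  2.00e-03 -0.00e+00]
t 13.72 tcp plate [22.3 -0.6] z 44.2 shift tool [ 0.2 -1.7  0.1] turn [ 0.002 -0.    -0.001] world [ 455.7 -175.8   44. ] q [ 45.1  12.2 -29.4 116.7   7.4  52.8 -13.3] F [1.1 5.3 1.4]
top slide_plate 0.73 1774 zmed [0.0041 0.007  0.0262] depthrect [ 466.7 -153.1  266.6  117.8   65.1] planerect [ 465.8 -153.1  265.3  117.1   64.9]
top charcoal_block 0.77 269 zmed [0.0338 0.0362 0.0385] depthrect [ 422.6 -246.8   55.5   30.7  -24.2] planerect [ 422.6 -246.6   54.9   30.6  -24.2]
top left_rail 0.65 1589 zmed [0.0044 0.0069 0.0222] depthrect [ 419.6 -253.1  105.5   42.7  -21.7] planerect [ 419.3 -253.7  105.9   42.6  -20.9]
top right_rail 0.65 1613 zmed [0.0043 0.0069 0.0222] depthrect [ 419.9 -252.1  103.7   43.7  -24.5] planerect [ 419.7 -252.4  104.1   43.2  -23.8]
top end_stop 0.68 149 zmed [0.0259 0.0284 0.0308] depthrect [ 413.6 -266.1   73.1   12.1  -23.7] planerect [ 413.4 -266.3   73.    11.8  -24.2]
block front x [116.18957052 117.37062777 117.64928654]
```

```bash
python3 -m pendant '[[28,[0,4,0],[0,0,0]],[28,[0,12,0],[0,0,0]],[28,[0,24,0],[0,0,0]],[28,[-20,30,0],[0,0,0]],[28,[-55,40,0],[0,0,0]],[28,[-90,70,0],[0,0,0]],[28,[-110,110,0],[0,0,0]],[28,[-110,150,0],[0,0,0]],[28,[-110,190,0],[0,0,0]],[28,[-110,190,0],[0,0,0]]]'; python3 - <<'E'
from h import *
goto(24,-0.5,44,90)
for c in ["top","side"]:
    r,res=report(c);cv2.imwrite(f"pics/{c}10.png",cv2.resize(r["image"][150:270,180:340],None,fx=4,fy=4))
E
```

```text
time_s: 14.85
tool_pos: [0.5393, 0.0056, 0.1557]
tool_rot: [66.2, 89.6, 41.6]
force: [-0.9, 0.9, 0.7]
grip_width: 0.0278
  option rv [ 0.011  0.002 -0.006]
  option rv [-3.131  0.009  0.004]
t 14.85 tcp plate [-175.8   -2.1] z 155.7 shift tool [ 110.6 -200.4   -0.8] turn [ 0.011  0.002 -0.006] world [ 455.7 -175.8   44. ] q [ 31.6  11.3 -38.4 104.2   7.4  66.8 -33.8] F [-0.9  0.9  0.7]
top slide_plate 0.7 4066 zmed [0.0043 0.0069 0.0205] depthrect [ 466.2 -154.1  264.1  114.4   64.9] planerect [ 465.9 -154.1  263.   114.2   64.9]
top charcoal_block 0.69 880 zmed [0.0334 0.0361 0.0385] depthrect [ 433.8 -223.1   84.4   55.1   64.9] planerect [ 433.4 -222.9   83.9   55.4   64.4]
top left_rail 0.7 329 zmed [0.0125 0.02   0.0222] depthrect [ 482.5 -226.9  138.9   12.4   64.7] planerect [ 482.3 -226.8  139.    12.9   65.1]
top right_rail 0.53 308 zmed [0.0173 0.02   0.0224] depthrect [ 398.9 -189.1  139.6   12.    65.1] planerect [ 398.8 -188.9  139.3   12.1   65. ]
top end_stop 0.56 141 zmed [0.026  0.0281 0.0301] depthrect [ 412.2 -266.5   70.5   10.8  -26.4] planerect [ 412.2 -266.6   70.8   10.7  -26.3]
side slide_plate 0.82 1912 zmed [0.0033 0.0057 0.0169] depthrect [ 465.2 -149.6  263.2  117.2   65.4] planerect [ 461.9 -150.3  270.3  116.7   65.2]
side charcoal_block none
side left_rail 0.63 158 zmed [0.0081 0.0181 0.0214] depthrect [ 481.1 -222.8  138.7   15.7   64.6] planerect [ 479.1 -217.6  138.3   19.3   65.1]
side right_rail 0.61 287 zmed [0.0058 0.0166 0.0202] depthrect [ 397.  -186.3  142.5   17.1   65.7] planerect [ 395.6 -182.5  142.7   17.3   65.3]
side end_stop none
```

View pics/top10.png

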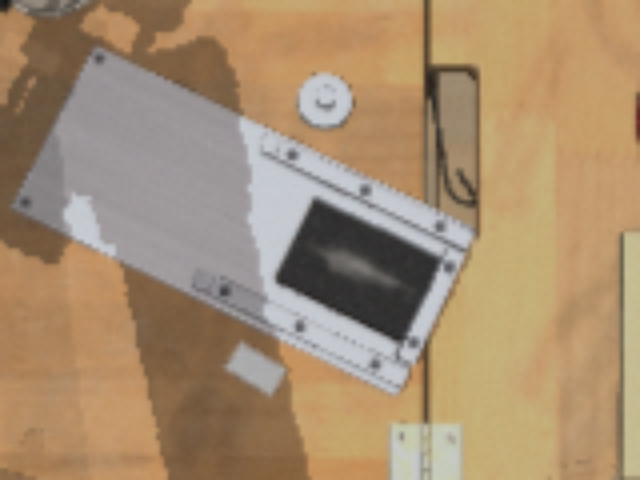

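View pics/side10.png

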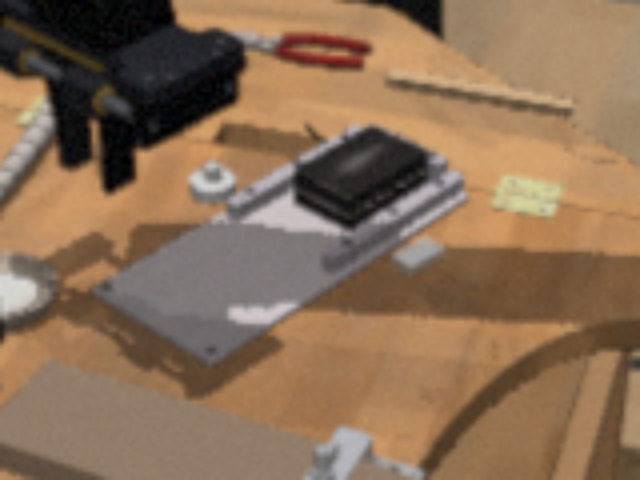

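```bash
python3 -m pendant '[[28,[0,0,0],[0,0,0]],[28,[0,0,0],[0,0,0]],[28,[0,0,0],[0,0,0]]]'; python3 -c "
from cell import env
print(env.sign_off())"
```

```text
time_s: 15.7
tool_pos: [0.5367, -0.0034, 0.1541]
tool_rot: [-63.4, 90.0, -88.6]
force: [0.5, 0.4, -0.2]
grip_width: 0.0276
the job is handed in; nothing more can be done
None
```

The charcoal block is home against the end stop and I've handed the job in, at about 15.7 s on the robot's clock.

I first nudged the block sideways with both fingertips, which squared it up and moved it about 6 mm onto the centre line. Then I pushed it from behind, keeping the fingertips above the rail tops. For the last few millimetres I crept in with steps of 1 mm or less. The tool stopped moving at the stop with about 5 N on it, and I backed the gripper away before handing in.

**Last checks (top camera):**
- **Position:** the block's centre is at about plate x = 76 mm, y = 0. That puts it about 43 mm short of the stop face, against the 42 mm expected.
- **Square and flat:** the block is within about 0.5° of the lane, and its top is at 36 mm, as it should be lying flat.
- **Bench:** the steel disc and solder box looked unmoved. I didn't measure the other bystanders again.

**Checks that failed or disagreed:**
- In the first top view, the network's block and end-stop masks were wrong (the block was labelled as the end stop), so I sorted them by size and height.
- The side camera read about 3 mm differently along the lane, and its network missed the block and the stop in the last picture. The block looked home by eye in that picture.
- I had no direct reading of contact on the rails. The camera positions kept the block about 10 mm clear of them.

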